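# Feed a nose-piece rack past a sprung chute gate

### The job

With a fingertip, swing the chute's sprung gate aside by its long bar and keep holding it clear while you push the rack of nose pieces along the lane past it, until the rack rests against the end stop; then let the gate close fully behind it and come away. Push only: do not grasp, lift or tip anything, do not let the gate drop onto the rack, keep the nose pieces standing in it, and leave the things around the chute where they are.

Things in the scene. Friction and masses are not known exactly. Their poses are not given: they have to be found in the camera images.
- chute: Fixed feed chute on an 8 mm base plate (x -56..42, y -108..115 mm). Frame: z up, x across the lane, y along it; origin on the worktop on the lane's centre line. The rack travels to -y. Lane floor z=8 mm; guides with inner faces at x=+-35 mm, top z=22 mm, y -95..85 mm. End stop: upright plate 78 mm wide, face at y=-91 mm, top z=46 mm. The gate is hinged on the -x side, the side away from the robot.
- lane_end (a point): foot of the end stop: middle of the lane, on its floor (chute z=8 mm), at the face of the end stop (chute y=-91 mm). The rack rests against it with its origin at chute y=-61 mm, its rear face at y=-31 mm, past the gate's tongue.
- gate (a joint): angle of the sprung steel gate, rad: 0 shut, grows as its bar is pushed to the chute's -x side; stop at 0.85. Hinge axis along the lane at chute x=-42, z=16 mm; bent arms reach from it over the rack to the bar. The spring shuts it when let go; a push of about 3 to 5 N on the bar holds 0.5 rad. The rack cannot push it open. Its tongue is well clear of the rack from 0.4 rad; below 0.28 it is not clear.
- gate_bar (a point): on the centre line (at chute y=40 mm) of the gate's hold-open bar, a free-turning 8 mm roller along the lane, chute y -54..129 mm; push it anywhere or slide along it. Shut: chute x=12, z=58 mm. Its lane-side (+x) face is at chute x=16 mm shut, 1 at 0.3 rad, -5 at 0.4, -11 at 0.5, -17 at 0.6, -24 at 0.7; its centre's height is 76 mm at 0.4, 79 at 0.5, 83 at 0.7 rad.
- gate_tongue (a point): middle of the lower edge of the gate's blocking tongue, a tab hanging over the lane: shut, chute x -8..2, y -20..-14 mm, lower edge z=41 mm, so that it blocks the rack's upper edge. It swings up and to -x with the gate. From 0.3 to 0.7 rad no part of the gate stands farther into the lane (+x) than the bar.
- rack: loose steel nose-piece rack: open box of 2 x 2 compartments, 64 mm (x) by 60 mm along the lane (y), 40 mm high, walls 3 mm, 0.15 to 0.4 kg. Origin: centre of its underside. Stands on the lane floor (chute z=8, top z=48 mm), upstream (+y) of the shut gate, axes as the chute's, 3 mm play to each guide. Its rear face is its +y face.
- nose_0: nose piece of a rivet gun, 17x19x27 mm, standing loose in a compartment of the rack; origin centre of its foot. Rides along, not to be handled.
- nose_1: nose piece of a rivet gun, 17x19x27 mm, standing loose in a compartment of the rack; origin centre of its foot. Rides along, not to be handled.
- nose_2: nose piece of a rivet gun, 17x19x27 mm, standing loose in a compartment of the rack; origin centre of its foot. Rides along, not to be handled.
- pliers: combination pliers with blue handles, lying, 46x162x14 mm; bystander
- offcut: square steel tube offcut, lying, 25x110x25 mm; bystander
- carton: closed cardboard carton, 69x100x50 mm; bystander
- cup: open steel cup with pins in it, 59 mm across, 64 mm tall; bystander
- bracket: bent sheet bracket, 42x81x48 mm; bystander
- hex_key: black hex key, lying, 30x88x6 mm; bystander, beside the chute
Mind the look-alikes: they are no part of the job. Leave any turquoise or yellow look-alike of the rack alone.

How it is judged:
By the outcome, as a careful person would: the job done as asked, in the order asked, and still so for the second after the job is handed in, with the robot touching nothing.
It also fails if it takes over 32 s, if anything falls off the work surface, if the arm or the gripper's body presses on something with over 40 N, if the wrist force passes 120 N, or if a joint passes its speed limit or range.

### The arm

A 6-joint arm with a two-finger parallel gripper is mounted at the origin on the work surface; the furniture and walls round the work are solid. World frame = base frame: x ahead of the robot, y to its left, z up, the work surface at z = 0. Lengths are in m, angles in rad, forces in N, time in s.
With the tool pointing down it reaches from about 0.225 to 0.725 m from the base axis. Payload 3.1 kg.
Tool frame: the origin (TCP) lies on the centre line of the jaws, within the pads' length; the fingertips stand bot.tips_ahead ahead of it and the grasp point (between the pads) lies 2 mm behind it (bot.tips_ahead is the distance from the TCP to the fingertips, in m); z points along the fingers, y is the direction in which the jaws open and shut (so a half turn about z gives the same grasp; the last joint's range is limited). The gripper opens to 85 mm and grips with 20 to 120 N. Pads are 22 mm wide; open, the fingers measure 114 mm over their backs; the gripper's body (76 mm by 85 mm) begins 54 mm behind the grasp point. The pads swing forward as they close: fully open they stand 13 mm farther back than shut.
Start: joints at [-1.317, 0.048, 0.099, 1.622, 0, 1.443], TCP at [0.196, -0.487, 0.248] pointing down, gripper open.
Joint ranges: [-2.91, 2.91], [-0.99, 1.94], [-1.21, 1.42], [-2.12, 2.29], [-1.49, 1.47], [-3.14, 3.14]. Speed limits (rad/s): [2.79, 2.79, 3.14, 3.14, 3.14, 3.14].

### API

Orientations are given as a 3x3 rotation matrix whose columns are the frame's x, y, z axes.
In Python, from bench import sensors, viewer, order, bot gives the robot as it stands.
- The arm moves only by the shell command python3 -m crank 'ROWS' [FORCE]. ROWS is JSON, a list of rows, each an object with "translation": the shift along the tool's x, y, z in m, a list of three; "angular": the turn, a rotation vector about the tool's x, y, z in degrees, a list of three; "fingers": the opening, from 0 (shut) to 1 (fully open). In form: [{"translation": [tx, ty, tz], "angular": [wx, wy, wz], "fingers": fingers}, ...]. A call has 1 to 8 rows; each row shifts and turns the commanded pose from where the row before left it, along the tool's axes as they then stand; what a row does not reach is not made up. A row lasts 1/10 s, in which the tool goes at most 50 mm and 8.59 degrees, less where a joint would pass 70% of its speed; a pose out of reach is approached as far as the arm can. A call with a gripper value outside its range is refused whole. The fingers move at their own pace and stop on an object; FORCE is the grip in N (left out, the last holds). Time passes only in rows, so rows that do not move let the fingers close. It gives the time, the measured TCP pose, the force and the opening at its end, in the units of the state.
- sensors.sense(): the state, without advancing time (a new reading comes with each control period).
- viewer.camera(name): name is "scene" or "top" or "wrist"; returns a dict with "pixels" (420x560x3 uint8, red, green, blue), "camera_matrix" (3x3 intrinsics, pixels), "k1" (the pictures are not rectified: a ray, as slopes to the right and down, at radius r is drawn at 1 + k1 r^2 times it, then the intrinsics apply), "R" (3x3) and "t" (3): a world point X has camera coordinates R X + t. Camera axes: x right, y down, z forward; pixel columns grow to the right and rows downward; lengths in m; the calibration is good to about 2 mm. A picture is of the moment at which its call begins. There is no depth.
- order.sign_off(): hands the job in, once; it reports no verdict.
The state is a dict: "clock": time; "joint_positions": joint angles; "joint_velocities": joint speeds; "tau": joint torques, N m; "ee_pos": TCP position; "orientation": TCP orientation; "wrist_force": force on the tool from outside, world axes, zero at the start; "torque": the same for the moment, N m; "finger_gap": opening from 0.0 (shut) to 1.0 (fully open).
Only numpy, scipy, OpenCV 4.12 (cv2) and the standard library are available. Lean on these libraries where they do the work, as an engineer would, in place of code of your own. Each camera call takes 0.05 s, during which the arm holds its last target.

## Working session

There is one attempt and no reset: what is moved stays moved. The work goes in short steps, Python scripts to look and compute and a shell command to move; the robot and the scene stay as the last step left them, time stands still between calls to the robot, and variables do not carry over. Pictures are saved under pics/ and viewed, and the job is handed in when it is done.

```bash
mkdir -p pics; ls; python3 - <<'E'
from bench import sensors, viewer, order, bot
import cv2,numpy as np
print(sensors.sense(), bot.tips_ahead)
for n in ["scene","top","wrist"]:
    c=viewer.camera(n)
    cv2.imwrite(f"pics/{n}0.png",c["pixels"][:,:,::-1])
    print(n,c["camera_matrix"].tolist(),c["k1"],c["R"].tolist(),c["t"].tolist())
E
```

```text
pics
{'clock': 0.0, 'joint_positions': array([-1.31679778e+00,  4.87359339e-02,  9.75710481e-02,  1.62197741e+00,
       -3.42627265e-05,  1.44301580e+00]), 'joint_velocities': array([ 0.00095549,  0.00028059, -0.00013566, -0.00133846,  0.00064771,
        0.00132162]), 'tau': array([ 1.20276534e-03, -3.38782990e+01,  3.20015037e+01,  2.02416221e-02,
       -8.03055900e-05,  2.84335819e-06]), 'ee_pos': array([ 0.19544365, -0.48664831,  0.24711137]), 'orientation': array([[ 9.28003341e-01,  3.72571350e-01, -6.22648704e-04],
       [ 3.72571776e-01, -9.28000622e-01,  2.26208665e-03],
       [ 2.64970292e-04, -2.33120530e-03, -9.99997248e-01]]), 'wrist_force': array([ 0.07947462, -0.08904856, -0.68517976]), 'torque': array([-0.04206883, -0.01359894, -0.00197466]), 'finger_gap': 0.9964750297302473} 0.017
scene [[389.21821158180063, 0.0, 283.30938848877406], [0.0, 389.21821158180063, 208.55281782983096], [0.0, 0.0, 1.0]] -0.07771807234304248 [[0.15829850691184133, 0.9873160347786983, 0.012191397719284796], [0.7810594311661176, -0.11765624031792164, -0.6132725121026641], [-0.60405939086810
[... 211 characters left out ...]
, 0.0, 1.0]] -0.19758478428891693 [[0.02621633335244687, -0.9993057440739216, 0.026471375604967536], [-0.9814474007043563, -0.03076096012026381, -0.18924788765833553], [0.18993078612014383, -0.021018877071466727, -0.9815724646150374]] [-0.12343256560023617, 0.41839296544529775, 1.4237770293174852]
wrist [[330.9022046981216, 0.0, 275.91108341415145], [0.0, 330.9022046981216, 210.96057215493119], [0.0, 0.0, 1.0]] 0.015343063561456038 [[0.37269817617341383, -0.9279494119907817, -0.0024409553404393445], [-0.8921547869044366, -0.35904285333524594, 0.2741314751581528], [-0.2552565487514686, -0.09999059083157812, -0.9616891265188773]] [-0.5229712454521366, -0.03496311079028386, 0.37868850130447984]
```

View pics/scene0.png

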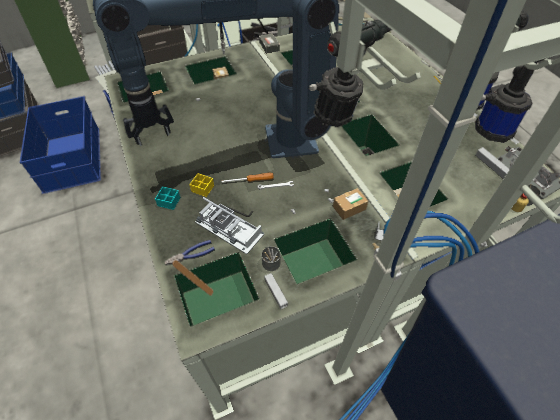

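View pics/top0.png

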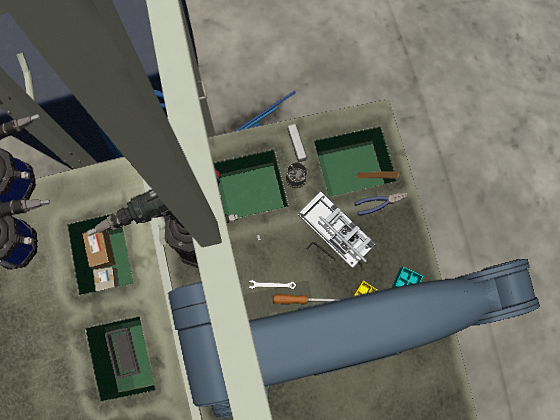

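View pics/wrist0.png

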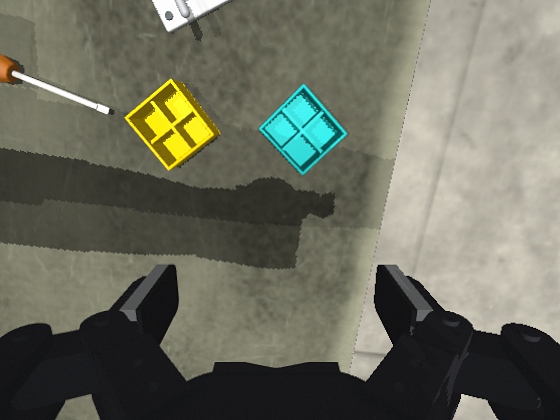

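```bash
python3 - <<'E'
import cv2
a=cv2.imread("pics/scene0.png")[180:270,140:310]; cv2.imwrite("pics/sc1.png",cv2.resize(a,None,fx=4.6,fy=4.6,interpolation=cv2.INTER_CUBIC))
a=cv2.imread("pics/top0.png")[180:280,280:420]; cv2.imwrite("pics/tc1.png",cv2.resize(a,None,fx=5.6,fy=5.6,interpolation=cv2.INTER_CUBIC))
E
```

```text
(no output)
```

View pics/sc1.png

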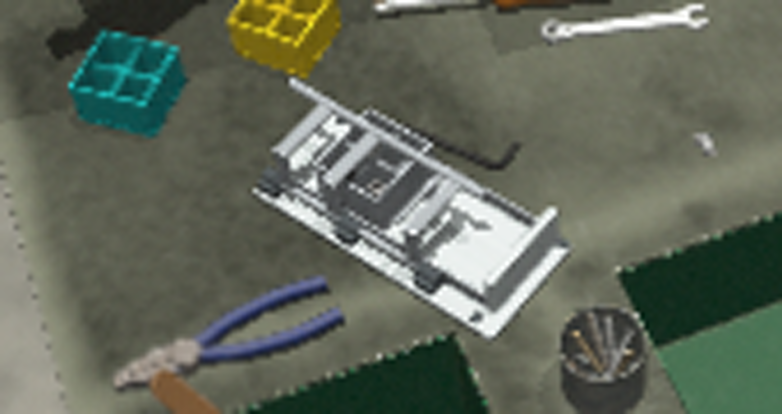

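View pics/tc1.png

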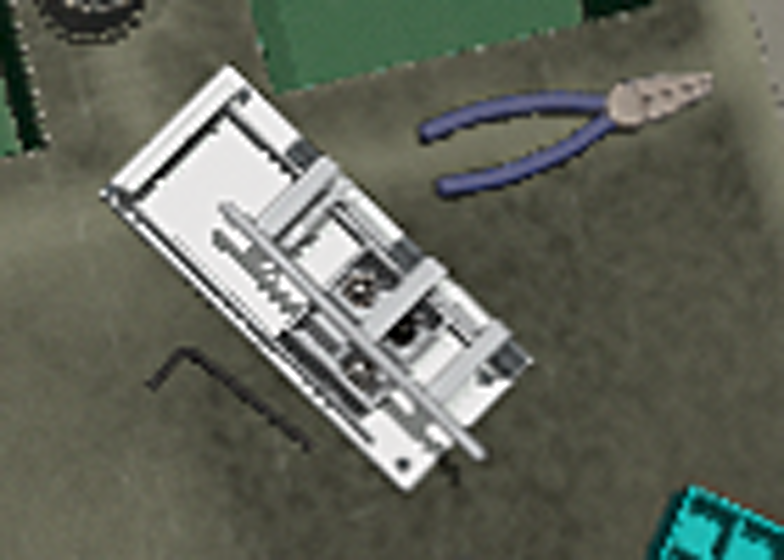

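The scene crop shows the chute at about (230,225), with the end stop to its lower right. The hex key is on the robot's side and the steel-grey rack sits under the gate at about (215,220).

Candidates for the rack:
- Grey rack inside the chute: scene (218,219), top (345,232). It holds the nose pieces, so this is the one.
- Yellow box: scene (202,183), a look-alike.
- Turquoise box: scene (167,197), a look-alike.

Next I'll fit the chute pose.

```bash
cat > h.py <<'E'
import numpy as np,cv2
from scipy.optimize import least_squares
from bench import sensors, viewer
def proj(c,X):
    p=np.atleast_2d(X)@np.array(c["R"]).T+np.array(c["t"])
    s=p[:,:2]/p[:,2:]; r2=(s**2).sum(1,keepdims=True)
    s=s*(1+c["k1"]*r2); K=np.array(c["camera_matrix"])
    return s*[K[0,0],K[1,1]]+K[:2,2]
def ch(p,X):
    X=np.atleast_2d(X)/1000.; c,s=np.cos(p[2]),np.sin(p[2])
    return np.c_[p[0]+c*X[:,0]-s*X[:,1],p[1]+s*X[:,0]+c*X[:,1],X[:,2]]
base=[[-56,-108,8],[42,-108,8],[42,115,8],[-56,115,8]]
E
python3 - <<'E'
from h import *
t=viewer.camera("top"); s=viewer.camera("scene")
tp=np.array([[230,65],[103,192],[408,490],[530,360]])/5.6+[280,180]
# scene: plate corners: nearest (-56,-108) at (492,338); (-56,115) at (255,190)
sp=np.array([[492,338],[568,250],[255,190]])/4.6+[140,180]
sx=[[-56,-108,8],[42,-108,8],[-56,115,8]]
f=lambda p:np.r_[(proj(t,ch(p,base))-tp).ravel(),(proj(s,ch(p,sx))-sp).ravel()]
best=min((least_squares(f,[0.4,-0.2,a]) for a in np.arange(0,6.3,.7)),key=lambda r:r.cost)
p=best.x; print(p,np.degrees(p[2]),best.fun.round(1))
def bar(th,y):
    x0,z0=54,42;c,s_=np.cos(th),np.sin(th)
    return [-42+c*x0-s_*z0, y, 16+s_*x0+c*z0]
for n,c,o,k in [("top",t,(280,180,140,100),5.6),("scene",s,(140,180,170,90),4.6)]:
    im=cv2.resize(np.ascontiguousarray(c["pixels"][o[1]:o[1]+o[3],o[0]:o[0]+o[2],::-1]),None,fx=k,fy=k,interpolation=cv2.INTER_CUBIC)
    def L(pts,col,cl=True):
        q=((proj(c,ch(p,pts))-[o[0],o[1]]+.5)*k).astype(np.int32); cv2.polylines(im,[q],cl,col,1)
    L(base,(0,0,255)); L([bar(0,-54),bar(0,129)],(255,0,255))
    L([[-39,-91,46],[39,-91,46],[39,-91,8],[-39,-91,8]],(0,160,0))
    L([[-35,-95,22],[-35,85,22]],(255,0,0));L([[35,-95,22],[35,85,22]],(255,0,0))
    for yy in (0,):
        L([[-32,yy,48],[32,yy,48],[32,yy+60,48],[-32,yy+60,48]],(0,255,255))
    cv2.imwrite(f"pics/ov_{n}.png",im)
E
```

```text
[ 0.40412798 -0.27518616  2.3779102 ] 136.24421867175985 [-0.  -1.  -0.7 -0.9 -0.6 -0.1  0.6 -0.5 -1.  -0.6  0.6 -2.  -0.8 -0.7]
```

View pics/ov_top.png

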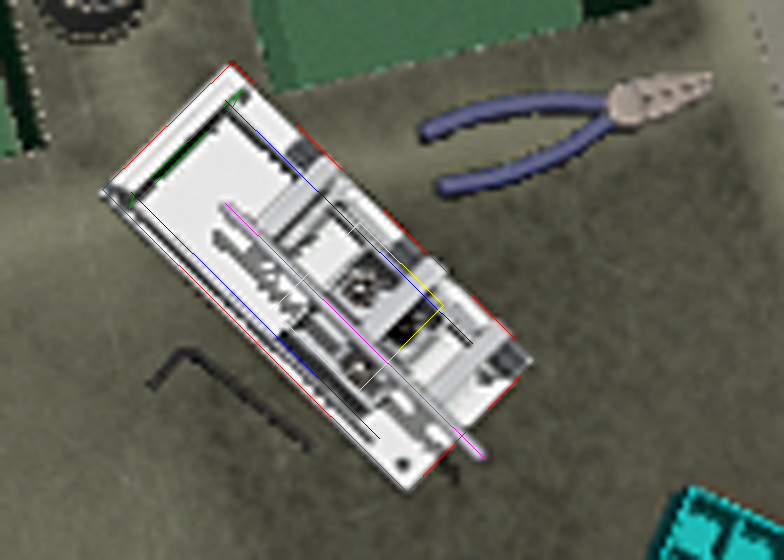

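View pics/ov_scene.png

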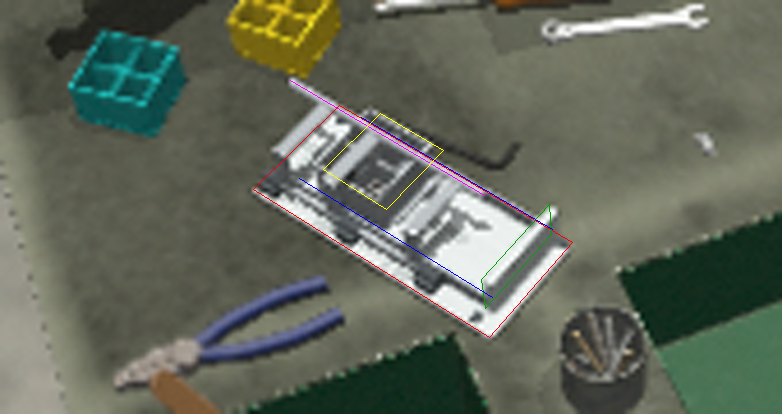

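The fit residual is about 1 px, i.e. 2–3 mm. The rack's rear is near chute y≈60. I'll turn the tool so that tool x = chute x and tool y = chute −y (joint 6 ends near 0), and shut the fingers on the way.

```bash
python3 -m crank '[{"translation":[0,0,0],"angular":[0,0,-8.5],"fingers":0},{"translation":[0,0,0],"angular":[0,0,-8.5],"fingers":0},{"translation":[0,0,0],"angular":[0,0,-8.5],"fingers":0},{"translation":[0,0,0],"angular":[0,0,-8.5],"fingers":0},{"translation":[0,0,0],"angular":[0,0,-8.5],"fingers":0},{"translation":[0,0,0],"angular":[0,0,-8.5],"fingers":0},{"translation":[0,0,0],"angular":[0,0,-8.5],"fingers":0},{"translation":[0,0,0],"angular":[0,0,-8.5],"fingers":0}]' 40
python3 -m crank '[{"translation":[0,0,0],"angular":[0,0,-8.5],"fingers":0},{"translation":[0,0,0],"angular":[0,0,-8.5],"fingers":0},{"translation":[0,0,0],"angular":[0,0,-8.5],"fingers":0},{"translation":[0,0,0],"angular":[0,0,-8.5],"fingers":0},{"translation":[0,0,0],"angular":[0,0,-8.5],"fingers":0},{"translation":[0,0,0],"angular":[0,0,-3.9],"fingers":0},{"translation":[0,0,0],"angular":[0,0,0],"fingers":0}]'
cat >> h.py <<'E'
P=[0.40412798,-0.27518616,2.3779102]
def st(P=P):
    s=sensors.sense(); d=(s["ee_pos"][:2]-P[:2])*1000; c,sn=np.cos(P[2]),np.sin(P[2])
    R=np.array(s["orientation"]); f=s["wrist_force"]
    print("t",round(s["clock"],2),"chute xy",round(c*d[0]+sn*d[1],1),round(-sn*d[0]+c*d[1],1),"z",round(s["ee_pos"][2]*1000,1),
     "yaw err deg",round(np.degrees(np.arctan2(R[1,0],R[0,0])-P[2]),2),"Rz",R[:,2].round(3),"F chute",round(c*f[0]+sn*f[1],2),round(-sn*f[0]+c*f[1],2),round(f[2],2),"gap",round(s["finger_gap"],3),"q",np.round(s["joint_positions"],2))
E
python3 - <<'E'
from h import *
from bench import bot
st(); print(bot.tips_ahead)
cv2.imwrite("pics/w2.png",viewer.camera("wrist")["pixels"][:,:,::-1])
E
```

```text
clock: 1.05
ee_pos: [0.1956, -0.4871, 0.2481]
orientation: [[-0.004, 1.0, -0.0], [1.0, 0.004, 0.0], [0.0, -0.0, -1.0]]
wrist_force: [-0.0, 0.4, -0.5]
finger_gap: 0.001
clock: 1.75
ee_pos: [0.1956, -0.4871, 0.2481]
orientation: [[-0.723, 0.691, -0.0], [0.691, 0.723, 0.0], [0.0, 0.0, -1.0]]
wrist_force: [0.1, 0.3, -0.7]
finger_gap: -0.0
t 1.75 chute xy 4.1 297.3 z 248.1 yaw err deg 0.02 Rz [-0.  0. -1.] F chute 0.16 -0.26 -0.73 gap -0.0 q [-1.32  0.05  0.1   1.62  0.   -0.55]
0.017
```

View pics/w2.png

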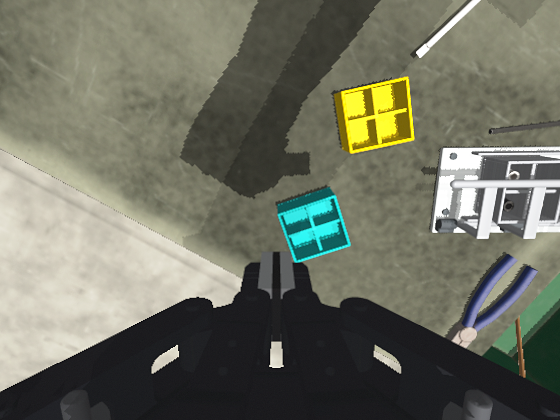

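The wrist view shows the shut fingertips at (277,260) and the chute at right, lying squarely along the image, with the bar to the right from (455,184). I'll move closer while staying high.

```bash
python3 -m crank '[{"translation":[0.006,0.024,0],"angular":[0,0,0],"fingers":0},{"translation":[0.006,0.024,0],"angular":[0,0,0],"fingers":0},{"translation":[0.006,0.024,0],"angular":[0,0,0],"fingers":0},{"translation":[0.006,0.024,0],"angular":[0,0,0],"fingers":0},{"translation":[0.006,0.024,0],"angular":[0,0,0],"fingers":0},{"translation":[0.006,0.024,0],"angular":[0,0,0],"fingers":0},{"translation":[0.006,0.024,0],"angular":[0,0,0],"fingers":0},{"translation":[0,0,0],"angular":[0,0,0],"fingers":0}]'
cat > look.py <<'E'
import sys
from h import *
st()
def bar(th,y):
    c,s_=np.cos(th),np.sin(th); return [-42+c*54-s_*42, y, 16+s_*54+c*42]
n,name,th,ry=sys.argv[1],sys.argv[2],float(sys.argv[3]),float(sys.argv[4])
p=list(P)
c=viewer.camera(n); cv2.imwrite(f"pics/{name}_raw.png",c["pixels"][:,:,::-1])
k=1.4; im=cv2.resize(np.ascontiguousarray(c["pixels"][:,:,::-1]),None,fx=k,fy=k,interpolation=cv2.INTER_CUBIC)
def L(pts,col,cl=True):
    q=((proj(c,ch(p,pts))+.5)*k).astype(np.int32); cv2.polylines(im,[q],cl,col,1)
L(base,(0,0,255)); L([bar(th,-54),bar(th,129)],(255,0,255))
L([[-39,-91,46],[39,-91,46],[39,-91,8],[-39,-91,8]],(0,160,0))
L([[-35,-95,22],[-35,85,22]],(255,0,0));L([[35,-95,22],[35,85,22]],(255,0,0))
L([[-32,ry-60,48],[32,ry-60,48],[32,ry,48],[-32,ry,48]],(0,200,255))
cv2.imwrite(f"pics/{name}.png",im)
E
python3 look.py wrist w3 0 60
```

```text
clock: 2.6
ee_pos: [0.2824, -0.3347, 0.2486]
orientation: [[-0.724, 0.69, 0.001], [0.69, 0.724, 0.001], [-0.0, 0.001, -1.0]]
wrist_force: [0.2, 0.1, 0.2]
finger_gap: -0.001
t 2.6 chute xy 46.8 127.2 z 248.6 yaw err deg 0.14 Rz [ 0.001  0.001 -1.   ] F chute -0.04 -0.18 0.22 gap -0.001 q [-1.02 -0.18 -0.11  1.63  0.   -0.26]
```

View pics/w3.png

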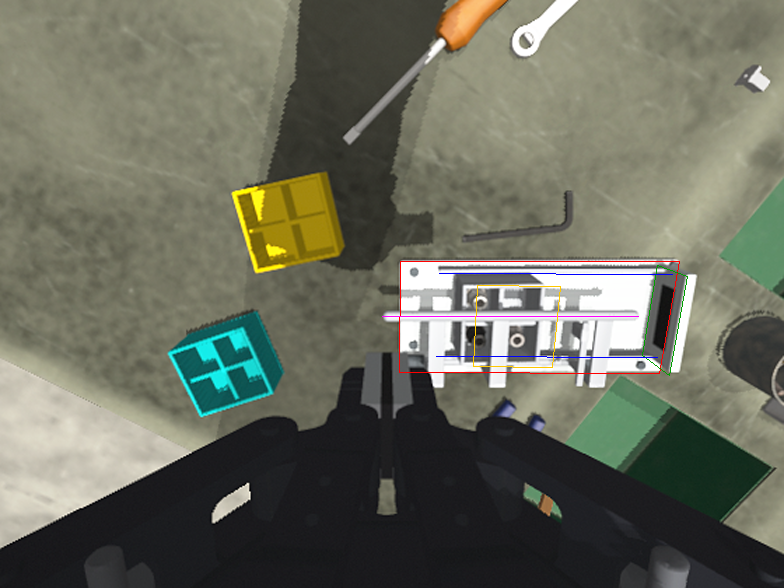

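```bash
python3 - <<'E'
import cv2
a=cv2.imread("pics/w3_raw.png")[175:275,270:500]; cv2.imwrite("pics/w3c.png",cv2.resize(a,None,fx=3.4,fy=3.4,interpolation=cv2.INTER_CUBIC))
E
```

```text
(no output)
```

View pics/w3c.png

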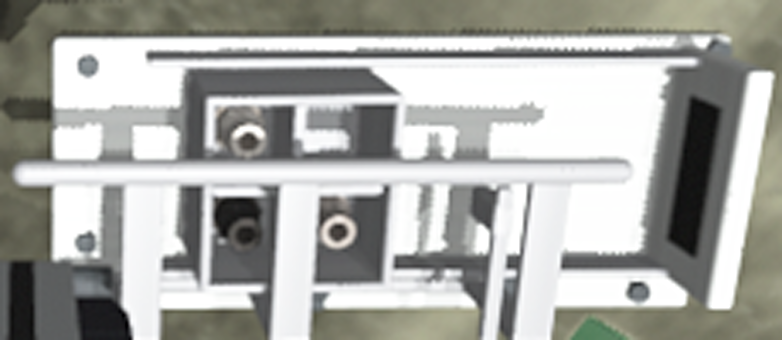

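```bash
cat >> h.py <<'E'
def unp(c,uv,z):
    f=lambda q:(proj(c,ch(P,[q[0],q[1],z]))[0]-np.array(uv))
    return least_squares(f,[0,0]).x
E
python3 - <<'E'
from h import *
c=viewer.camera("wrist")
for n,uv,z in [("rearR",(203,95),48),("rear_front?",(403,95),48),("rear-x",(203,288),48),("stop top +x face",(752,70),46),("stop top -x",(712,308),46),("barend+",(18,172),58),("barend-",(630,172),58),("base",(53,38),8),("base",(53,308),8)]:
    print(n,unp(c,np.array(uv)/3.4+[270-.3,175-.3],z).round(1))
E
```

```text
rearR [32.4 73.3]
rear_front? [32.6 13.8]
rear-x [-30.1  70.5]
stop top +x face [ 39.9 -89.2]
stop top -x [-37.1 -90.3]
barend+ [ 11.4 128.5]
barend- [ 11.9 -51.3]
base [ 41.5 117.2]
base [-55.8 116.2]
```

The crop shows a grey 2×2 rack with three nose pieces at crop (243,135), (240,225) and (338,228). Its rear face is at chute y≈72. I'll descend beside the bar, upstream of the rack.

```bash
python3 -m crank '[{"translation":[0,0.011,0.02],"angular":[0,0,0],"fingers":0},{"translation":[0,0.011,0.025],"angular":[0,0,0],"fingers":0},{"translation":[0,0,0.03],"angular":[0,0,0],"fingers":0},{"translation":[0,0,0.03],"angular":[0,0,0],"fingers":0},{"translation":[0,0,0.03],"angular":[0,0,0],"fingers":0},{"translation":[0,0,0.025],"angular":[0,0,0],"fingers":0},{"translation":[0,0,0.02],"angular":[0,0,0],"fingers":0},{"translation":[0,0,0],"angular":[0,0,0],"fingers":0}]'
python3 -m crank '[{"translation":[0,0,0.008],"angular":[0,0,0],"fingers":0},{"translation":[0,0,0],"angular":[0,0,0],"fingers":0}]'
python3 look.py wrist w4 0 72; python3 look.py scene s4 0 72
```

```text
clock: 3.5
ee_pos: [0.2944, -0.3192, 0.0648]
orientation: [[-0.721, 0.693, -0.004], [0.693, 0.721, 0.006], [0.007, 0.001, -1.0]]
wrist_force: [0.2, 1.5, 0.7]
finger_gap: 0.002
clock: 3.7
ee_pos: [0.2965, -0.3214, 0.0605]
orientation: [[-0.722, 0.692, 0.0], [0.692, 0.722, -0.0], [-0.0, -0.0, -1.0]]
wrist_force: [0.4, 0.9, -0.6]
finger_gap: -0.001
t 3.7 chute xy 45.8 107.8 z 60.5 yaw err deg -0.02 Rz [ 0. -0. -1.] F chute 0.33 -0.94 -0.57 gap -0.001 q [-0.98 -0.14 -0.46  1.25 -0.   -0.22]
t 3.75 chute xy 45.5 107.8 z 61.0 yaw err deg -0.01 Rz [ 0.001 -0.001 -1.   ] F chute 1.02 0.32 -0.62 gap -0.001 q [-0.98 -0.14 -0.46  1.25 -0.   -0.22]
```

View pics/w4.png

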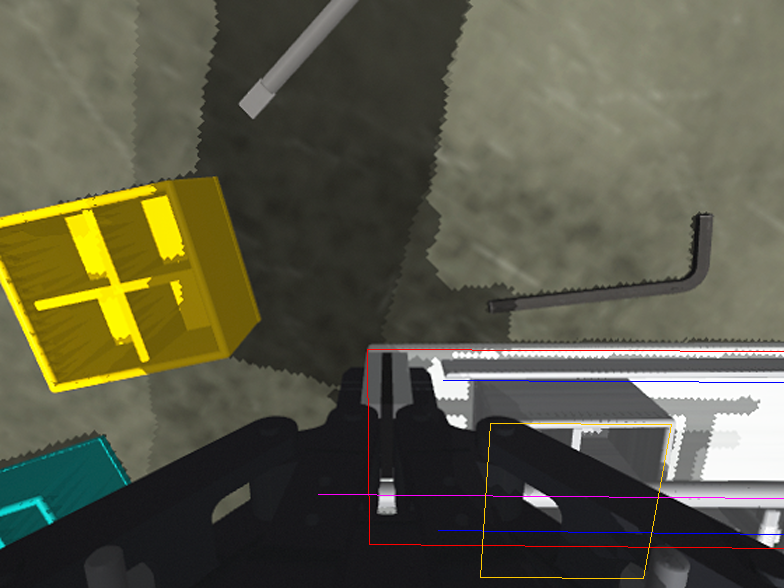

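View pics/s4.png

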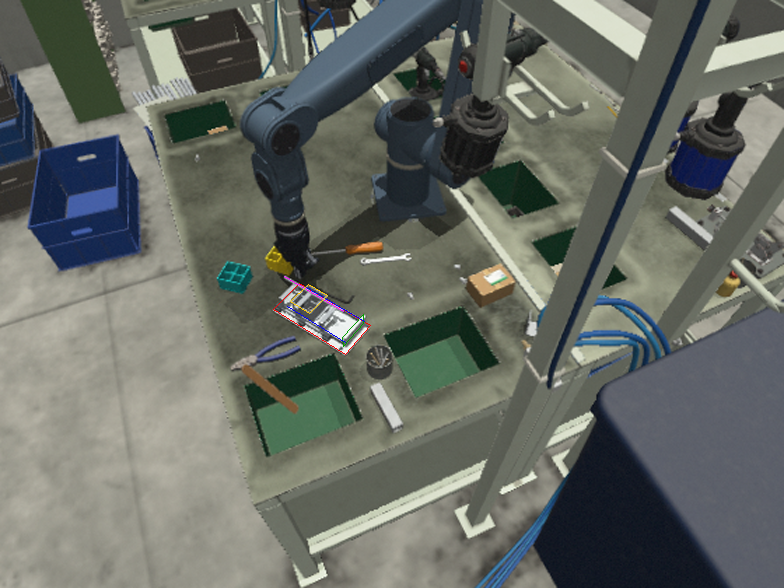

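Wrist view: the tips are at (387,360), on the +x side of the bar (the bar line is at row 495). The rack is at right, about (580,430), and the tips are clear of everything. I'll lower slightly, then press the bar to −x.

```bash
python3 -m crank '[{"translation":[0,0,0.0065],"angular":[0,0,0],"fingers":0},{"translation":[-0.006,0,0],"angular":[0,0,0],"fingers":0},{"translation":[-0.006,0,0],"angular":[0,0,0],"fingers":0},{"translation":[-0.006,0,0],"angular":[0,0,0],"fingers":0},{"translation":[-0.006,0,0],"angular":[0,0,0],"fingers":0},{"translation":[0,0,0],"angular":[0,0,0],"fingers":0}]'
python3 look.py wrist w5 0.1 72
```

```text
clock: 4.4
ee_pos: [0.3137, -0.3372, 0.0533]
orientation: [[-0.723, 0.691, -0.002], [0.691, 0.723, 0.002], [0.002, -0.0, -1.0]]
wrist_force: [-2.4, 1.2, -0.5]
finger_gap: -0.001
t 4.4 chute xy 22.5 107.4 z 53.3 yaw err deg 0.04 Rz [-0.002  0.002 -1.   ] F chute 2.56 0.85 -0.54 gap -0.001 q [-0.97 -0.07 -0.41  1.23 -0.   -0.2 ]
```

View pics/w5.png

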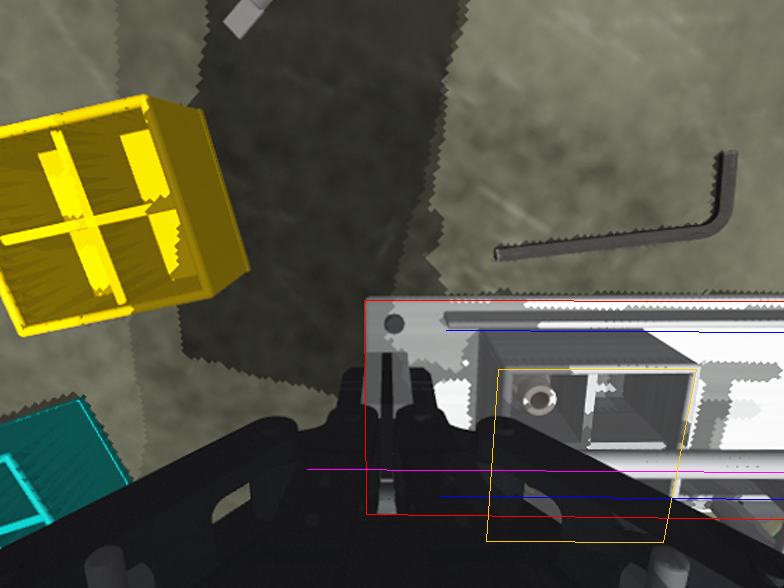

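The force on +x is now 2.6 N and the bar in the image has started to move, so I have contact. I'll swing it on to about 0.5 rad.

```bash
python3 -m crank '[{"translation":[-0.004,0,0],"angular":[0,0,0],"fingers":0},{"translation":[-0.004,0,0],"angular":[0,0,0],"fingers":0},{"translation":[-0.004,0,0],"angular":[0,0,0],"fingers":0},{"translation":[-0.004,0,0],"angular":[0,0,0],"fingers":0},{"translation":[-0.004,0,0],"angular":[0,0,0],"fingers":0},{"translation":[-0.003,0,0],"angular":[0,0,0],"fingers":0},{"translation":[0,0,0],"angular":[0,0,0],"fingers":0}]'
python3 look.py wrist w6 0.5 72; python3 look.py top t6 0.5 72
python3 - <<'E'
import cv2
a=cv2.imread("pics/t6_raw.png")[180:280,280:420]; cv2.imwrite("pics/t6c.png",cv2.resize(a,None,fx=5.6,fy=5.6,interpolation=cv2.INTER_CUBIC))
E
```

```text
clock: 5.15
ee_pos: [0.3312, -0.354, 0.054]
orientation: [[-0.723, 0.691, 0.001], [0.691, 0.723, -0.001], [-0.001, 0.0, -1.0]]
wrist_force: [-1.7, 1.9, 0.2]
finger_gap: 0.001
t 5.15 chute xy -1.8 107.3 z 54.0 yaw err deg 0.04 Rz [ 0.001 -0.001 -1.   ] F chute 2.52 -0.22 0.17 gap 0.001 q [-0.96 -0.01 -0.35  1.23  0.   -0.19]
t 5.2 chute xy -1.4 107.3 z 53.8 yaw err deg 0.04 Rz [ 0. -0. -1.] F chute 3.04 -0.39 0.08 gap -0.001 q [-0.96 -0.01 -0.35  1.23  0.   -0.19]
```

View pics/w6.png

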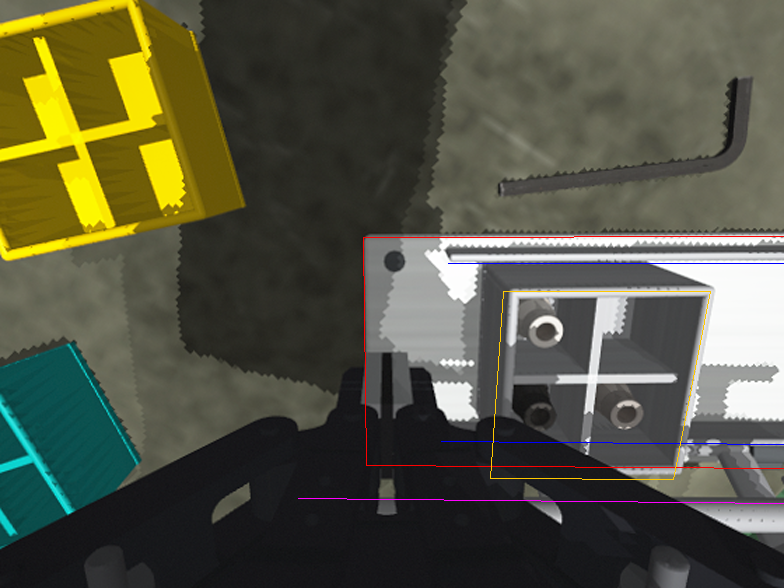

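View pics/t6c.png

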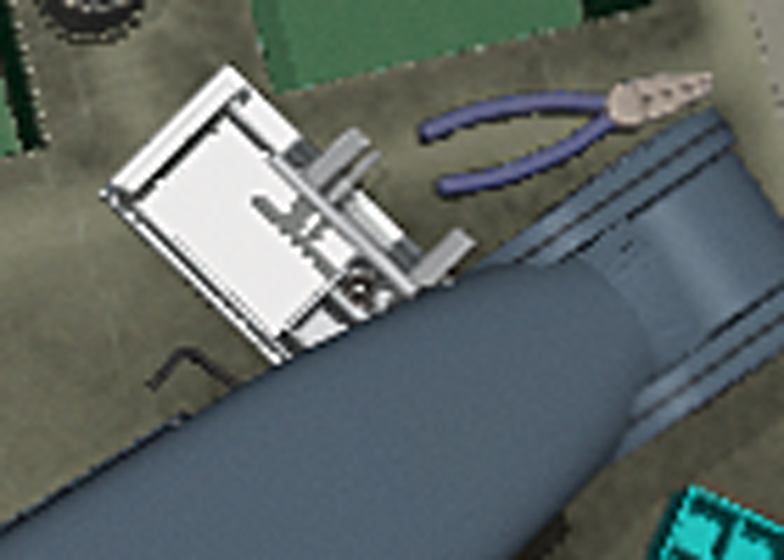

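```bash
python3 - <<'E'
from h import *
c=viewer.camera("wrist")
im=c["pixels"].astype(int); print(im[350:390,545].sum(1)//3)
for th in np.arange(.4,.71,.05):
    cs,sn=np.cos(th),np.sin(th)
    pts=[[-42+cs*54-sn*42,y,16+sn*54+cs*42] for y in np.linspace(-54,40,60)]
    q=proj(c,ch(P,pts)); i=abs(q[:,0]-545).argmin(); print(round(th,2),q[i].round(1))
E
```

```text
[106 107 109 109 111  84  65  70  79  90 105 118 129 139 148 159 167 176
 183 191 198 206 209 213 214 214 215 211 206 196 167  71  76  73  70  65
  65  65  39  21]
0.4 [544.5 339.8]
0.45 [546.3 350. ]
0.5 [543.  360.2]
0.55 [544.  370.3]
0.6 [544.6 380.3]
0.65 [544.7 390.2]
0.7 [544.5 399.7]
```

The bar centre is at image row ≈368, i.e. a gate angle of ≈0.54 rad. The tongue is clear and all three nose pieces are standing. I'll start pushing down the lane, gently up to contact.

```bash
python3 -m crank '[{"translation":[0,0.004,0],"angular":[0,0,0],"fingers":0},{"translation":[0,0.005,0],"angular":[0,0,0],"fingers":0},{"translation":[0,0.005,0],"angular":[0,0,0],"fingers":0},{"translation":[0,0.004,0],"angular":[0,0,0],"fingers":0},{"translation":[0,0.004,0],"angular":[0,0,0],"fingers":0},{"translation":[0,0.003,0],"angular":[0,0,0],"fingers":0},{"translation":[0,0,0],"angular":[0,0,0],"fingers":0}]'
python3 look.py wrist w7 0.54 72
```

```text
clock: 6.0
ee_pos: [0.3481, -0.3349, 0.0538]
orientation: [[-0.723, 0.691, 0.0], [0.691, 0.723, 0.0], [0.0, 0.0, -1.0]]
wrist_force: [-2.9, 1.9, 0.4]
finger_gap: -0.002
t 6.0 chute xy -0.9 81.9 z 53.8 yaw err deg 0.07 Rz [ 0.  0. -1.] F chute 3.39 0.66 0.39 gap -0.002 q [-0.91 -0.01 -0.35  1.23  0.   -0.14]
```

View pics/w7.png

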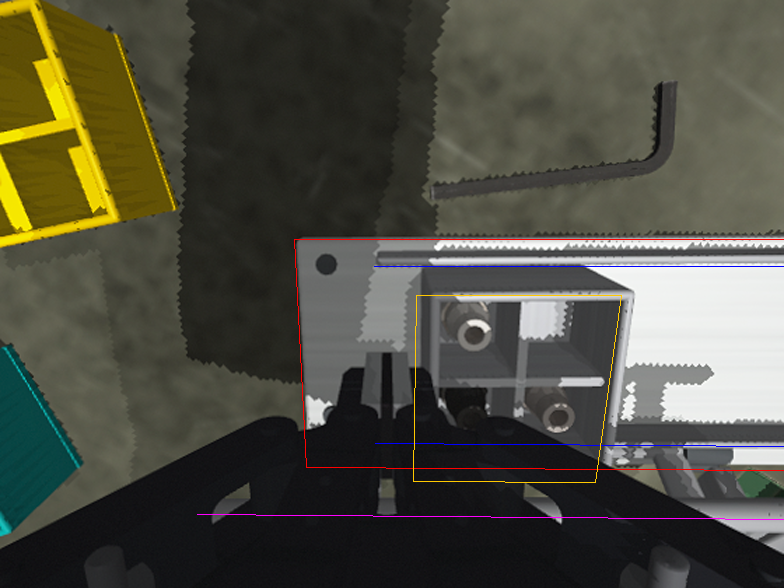

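The finger is at the rack's rear (contact near (432,390)) and the bar is still held. Pushing on.

```bash
python3 -m crank '[{"translation":[0,0.004,0],"angular":[0,0,0],"fingers":0},{"translation":[0,0.005,0],"angular":[0,0,0],"fingers":0},{"translation":[0,0.006,0],"angular":[0,0,0],"fingers":0},{"translation":[0,0.006,0],"angular":[0,0,0],"fingers":0},{"translation":[0,0.006,0],"angular":[0,0,0],"fingers":0},{"translation":[0,0.005,0],"angular":[0,0,0],"fingers":0},{"translation":[0,0.004,0],"angular":[0,0,0],"fingers":0},{"translation":[0,0,0],"angular":[0,0,0],"fingers":0}]'
python3 look.py wrist w8 0.54 32;  python3 look.py scene s8 0.54 32
python3 - <<'E'
import cv2
a=cv2.imread("pics/s8_raw.png")[180:270,140:310]; cv2.imwrite("pics/s8c.png",cv2.resize(a,None,fx=4.6,fy=4.6,interpolation=cv2.INTER_CUBIC))
E
```

```text
clock: 6.85
ee_pos: [0.3735, -0.3083, 0.0538]
orientation: [[-0.724, 0.69, 0.001], [0.69, 0.724, 0.001], [0.0, 0.002, -1.0]]
wrist_force: [-3.0, 2.6, 0.5]
finger_gap: -0.0
t 6.85 chute xy -0.8 45.1 z 53.8 yaw err deg 0.1 Rz [ 0.001  0.001 -1.   ] F chute 3.94 0.23 0.48 gap -0.0 q [-0.83 -0.01 -0.35  1.23  0.   -0.07]
t 6.9 chute xy -0.8 45.2 z 53.8 yaw err deg 0.09 Rz [ 0.001  0.002 -1.   ] F chute 2.53 -0.43 0.06 gap -0.004 q [-0.83 -0.01 -0.35  1.23  0.   -0.07]
```

View pics/w8.png

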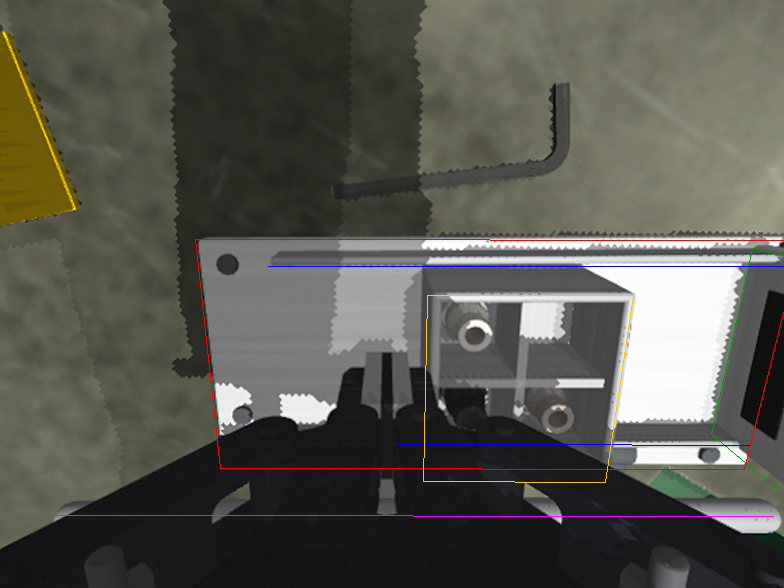

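View pics/s8c.png

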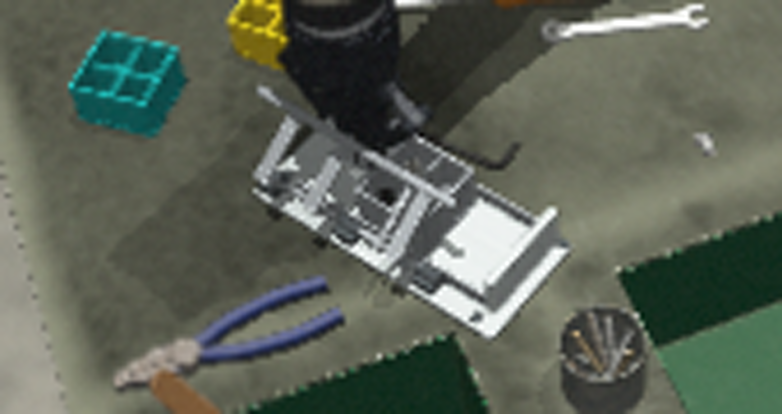

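The rack rides along with the finger (rear edge at column ≈428), the bar is held at row ≈515 and the noses are upright. About 61 mm remains.

```bash
python3 -m crank '[{"translation":[0,0.004,0],"angular":[0,0,0],"fingers":0},{"translation":[0,0.007,0],"angular":[0,0,0],"fingers":0},{"translation":[0,0.008,0],"angular":[0,0,0],"fingers":0},{"translation":[0,0.008,0],"angular":[0,0,0],"fingers":0},{"translation":[0,0.008,0],"angular":[0,0,0],"fingers":0},{"translation":[0,0.008,0],"angular":[0,0,0],"fingers":0},{"translation":[0,0.006,0],"angular":[0,0,0],"fingers":0},{"translation":[0,0.003,0],"angular":[0,0,0],"fingers":0}]'
python3 -m crank '[{"translation":[0,0.001,0],"angular":[0,0,0],"fingers":0},{"translation":[0,0,0],"angular":[0,0,0],"fingers":0}]'
python3 look.py wrist w9 0.54 -24
```

```text
clock: 7.75
ee_pos: [0.4091, -0.271, 0.0538]
orientation: [[-0.723, 0.691, -0.0], [0.691, 0.723, 0.0], [0.0, 0.0, -1.0]]
wrist_force: [-3.2, 0.9, -0.7]
finger_gap: 0.001
clock: 7.95
ee_pos: [0.4096, -0.2705, 0.0538]
orientation: [[-0.723, 0.691, 0.001], [0.691, 0.723, 0.001], [0.0, 0.001, -1.0]]
wrist_force: [-2.6, 1.8, 0.4]
finger_gap: 0.001
t 7.95 chute xy -0.7 -7.2 z 53.8 yaw err deg 0.06 Rz [ 0.001  0.001 -1.   ] F chute 3.12 0.46 0.39 gap 0.001 q [-0.72  0.01 -0.33  1.23  0.    0.04]
```

View pics/w9.png

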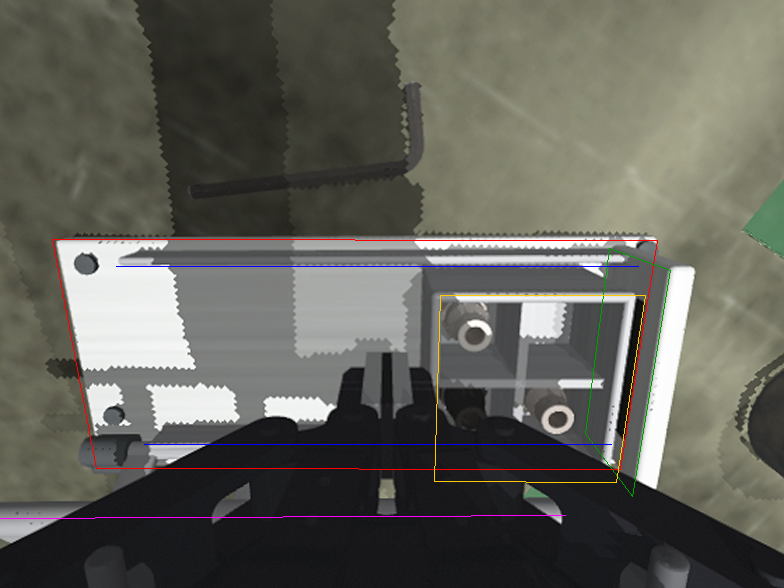

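About 9 mm is left: the rack's front edge at column ≈635 is not yet on the stop face. I'll creep in.

```bash
python3 -m crank '[{"translation":[0,0.002,0],"angular":[0,0,0],"fingers":0},{"translation":[0,0.002,0],"angular":[0,0,0],"fingers":0},{"translation":[0,0.002,0],"angular":[0,0,0],"fingers":0},{"translation":[0,0.001,0],"angular":[0,0,0],"fingers":0},{"translation":[0,0,0],"angular":[0,0,0],"fingers":0}]'
python3 look.py wrist w10 0.54 -31
python3 -m crank '[{"translation":[0,0.001,0],"angular":[0,0,0],"fingers":0},{"translation":[0,0.001,0],"angular":[0,0,0],"fingers":0},{"translation":[0,0,0],"angular":[0,0,0],"fingers":0}]'
python3 look.py wrist w11 0.54 -31
```

```text
clock: 8.5
ee_pos: [0.4144, -0.2657, 0.0538]
orientation: [[-0.723, 0.691, 0.0], [0.691, 0.723, 0.0], [-0.0, 0.001, -1.0]]
wrist_force: [-2.5, 0.9, 0.3]
finger_gap: -0.002
t 8.5 chute xy -0.9 -14.0 z 53.8 yaw err deg 0.05 Rz [ 0.  0. -1.] F chute 2.47 1.1 0.35 gap -0.002 q [-0.71  0.01 -0.33  1.23  0.    0.06]
clock: 8.85
ee_pos: [0.4157, -0.2643, 0.0538]
orientation: [[-0.723, 0.691, 0.0], [0.691, 0.723, 0.0], [0.0, 0.0, -1.0]]
wrist_force: [-3.5, 0.2, 0.5]
finger_gap: 0.003
t 8.85 chute xy -0.8 -15.8 z 53.8 yaw err deg 0.04 Rz [ 0.  0. -1.] F chute 2.72 2.28 0.51 gap 0.003 q [-0.7   0.01 -0.33  1.23  0.    0.06]
```

View pics/w11.png

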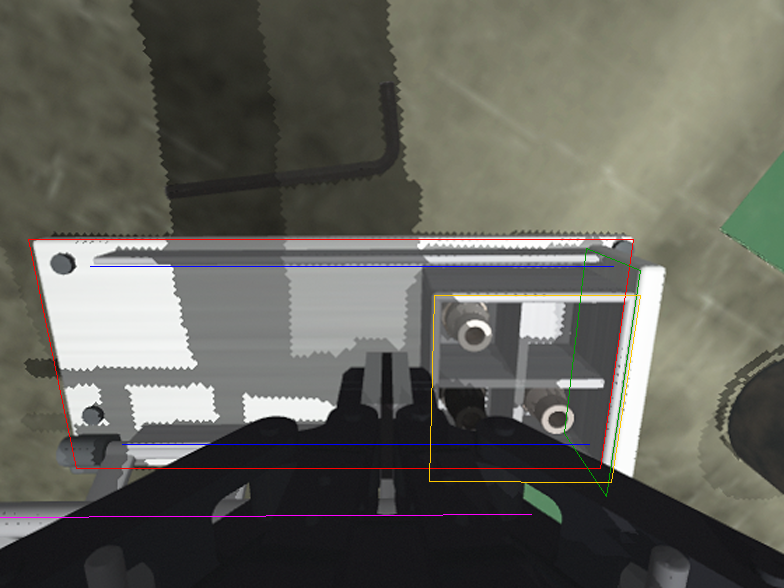

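```bash
for i in 1; do python3 -m crank '[{"translation":[0,0.001,0],"angular":[0,0,0],"fingers":0},{"translation":[0,0,0],"angular":[0,0,0],"fingers":0}]' >/dev/null; python3 -c "
from h import *; st()"; done
python3 -m crank '[{"translation":[0,0.001,0],"angular":[0,0,0],"fingers":0},{"translation":[0,0,0],"angular":[0,0,0],"fingers":0}]' >/dev/null; python3 look.py wrist w12 0.54 -31
python3 - <<'E'
import cv2
a=cv2.imread("pics/w12_raw.png")[165:345,290:490]; cv2.imwrite("pics/w12c.png",cv2.resize(a,None,fx=3.2,fy=3.2,interpolation=cv2.INTER_CUBIC))
E
```

```text
t 9.1 chute xy -0.8 -16.8 z 53.8 yaw err deg 0.04 Rz [ 0.  0. -1.] F chute 3.28 1.99 0.13 gap -0.002 q [-0.7   0.01 -0.33  1.23  0.    0.06]
t 9.3 chute xy -1.0 -17.6 z 53.8 yaw err deg 0.03 Rz [ 0.    -0.001 -1.   ] F chute 2.56 2.59 -0.8 gap -0.001 q [-0.7   0.01 -0.32  1.23 -0.    0.06]
```

View pics/w12c.png

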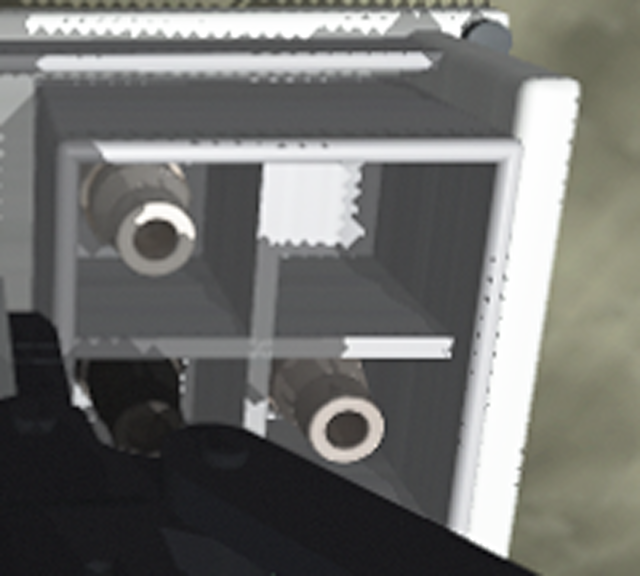

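In the crop the rack's front edge meets the stop along its length (column ≈515). I'll confirm it by force.

```bash
python3 -m crank '[{"translation":[0,0.001,0],"angular":[0,0,0],"fingers":0},{"translation":[0,0,0],"angular":[0,0,0],"fingers":0}]' >/dev/null; python3 -c "
from h import *; st()"; 
python3 -m crank '[{"translation":[0,0.001,0],"angular":[0,0,0],"fingers":0},{"translation":[0,0,0],"angular":[0,0,0],"fingers":0}]' >/dev/null; python3 look.py wrist w13 0.54 -31
python3 - <<'E'
import cv2
a=cv2.imread("pics/w13_raw.png")[165:345,290:490]; cv2.imwrite("pics/w13c.png",cv2.resize(a,None,fx=3.2,fy=3.2,interpolation=cv2.INTER_CUBIC))
E
```

```text
t 9.55 chute xy -1.0 -17.7 z 53.8 yaw err deg 0.0 Rz [-0.001 -0.002 -1.   ] F chute 2.75 4.5 0.17 gap 0.003 q [-0.7   0.02 -0.32  1.23 -0.    0.07]
t 9.75 chute xy -1.0 -17.8 z 53.8 yaw err deg -0.03 Rz [-0.003 -0.004 -1.   ] F chute 1.13 7.95 0.35 gap 0.003 q [-0.7   0.02 -0.32  1.23 -0.    0.07]
```

View pics/w13c.png

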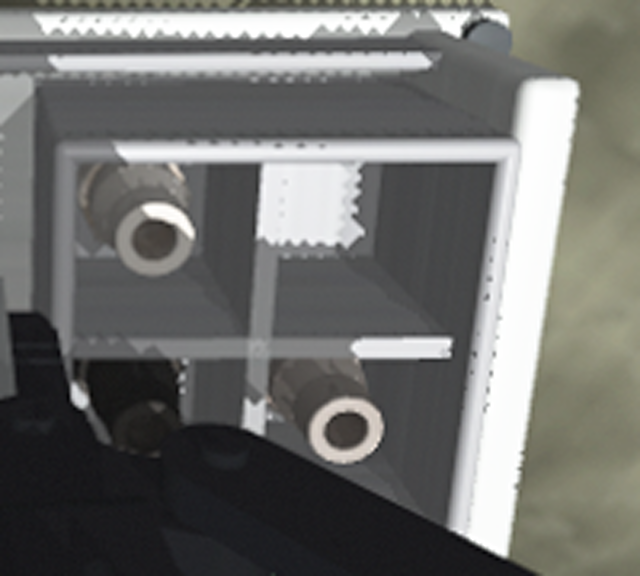

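At rest against the stop: 8 N with no further travel. I'll back off along the bar, still holding it, then let the gate follow the finger shut slowly.

```bash
python3 -m crank '[{"translation":[0,-0.002,0],"angular":[0,0,0],"fingers":0},{"translation":[0,-0.003,0],"angular":[0,0,0],"fingers":0},{"translation":[0,-0.005,0],"angular":[0,0,0],"fingers":0},{"translation":[0,-0.006,0],"angular":[0,0,0],"fingers":0},{"translation":[0,-0.006,0],"angular":[0,0,0],"fingers":0},{"translation":[0,-0.005,0],"angular":[0,0,0],"fingers":0},{"translation":[0,-0.003,0],"angular":[0,0,0],"fingers":0},{"translation":[0,0,0],"angular":[0,0,0],"fingers":0}]'
python3 look.py wrist w14 0.54 -31
```

```text
clock: 10.6
ee_pos: [0.3969, -0.2839, 0.0538]
orientation: [[-0.722, 0.692, -0.001], [0.692, 0.722, -0.001], [0.0, -0.001, -1.0]]
wrist_force: [-3.1, 2.2, 0.3]
finger_gap: 0.003
t 10.6 chute xy -0.8 11.3 z 53.8 yaw err deg -0.03 Rz [-0.001 -0.001 -1.   ] F chute 3.76 0.55 0.27 gap 0.003 q [-0.76  0.   -0.34  1.23 -0.    0.01]
```

View pics/w14.png

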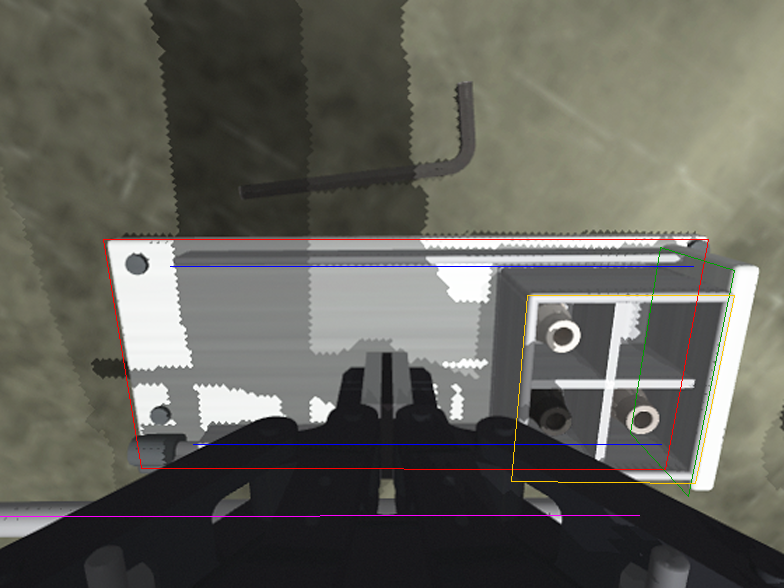

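The rack stays against the stop (front edge ≈ column 728 top, touching), with all three noses standing at (562,337), (552,415) and (641,418). Now I'll ease the gate shut.

```bash
python3 -m crank '[{"translation":[0.003,0,0],"angular":[0,0,0],"fingers":0},{"translation":[0.004,0,0],"angular":[0,0,0],"fingers":0},{"translation":[0.004,0,0],"angular":[0,0,0],"fingers":0},{"translation":[0.004,0,0],"angular":[0,0,0],"fingers":0},{"translation":[0.004,0,0],"angular":[0,0,0],"fingers":0},{"translation":[0.003,0,0],"angular":[0,0,0],"fingers":0},{"translation":[0.003,0,0],"angular":[0,0,0],"fingers":0},{"translation":[0.003,0,0],"angular":[0,0,0],"fingers":0}]'
python3 -m crank '[{"translation":[0.002,0,0],"angular":[0,0,0],"fingers":0},{"translation":[0.002,0,0],"angular":[0,0,0],"fingers":0},{"translation":[0.002,0,0],"angular":[0,0,0],"fingers":0},{"translation":[0.003,0,0],"angular":[0,0,0],"fingers":0},{"translation":[0.004,0,0],"angular":[0,0,0],"fingers":0},{"translation":[0.004,0,0],"angular":[0,0,0],"fingers":0},{"translation":[0,0,0],"angular":[0,0,0],"fingers":0}]'
python3 look.py wrist w15 0 -31
```

```text
clock: 11.45
ee_pos: [0.3773, -0.2638, 0.0538]
orientation: [[-0.723, 0.691, 0.0], [0.691, 0.723, -0.0], [-0.0, 0.0, -1.0]]
wrist_force: [-0.3, 0.3, -0.8]
finger_gap: 0.005
clock: 12.15
ee_pos: [0.3646, -0.2516, 0.0537]
orientation: [[-0.723, 0.691, -0.0], [0.691, 0.723, 0.0], [0.001, 0.0, -1.0]]
wrist_force: [-0.4, -0.7, 0.8]
finger_gap: -0.001
t 12.15 chute xy 44.8 10.3 z 53.7 yaw err deg 0.04 Rz [-0.  0. -1.] F chute -0.22 0.73 0.77 gap -0.001 q [-0.76 -0.12 -0.45  1.24  0.    0.01]
```

View pics/w15.png

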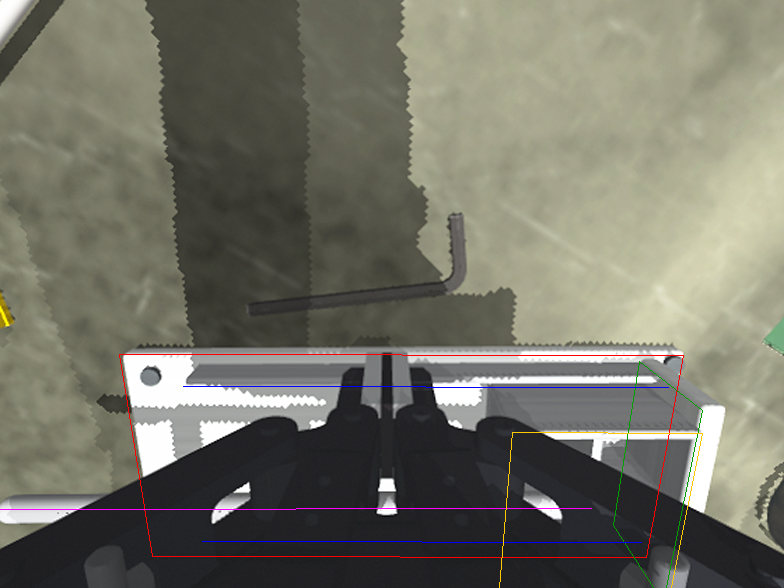

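The gate is shut: the bar lies on the zero-angle line at row ≈508, and the force is about zero. Up and away.

```bash
python3 -m crank '[{"translation":[0.003,0,-0.01],"angular":[0,0,0],"fingers":0},{"translation":[0.003,0,-0.02],"angular":[0,0,0],"fingers":0},{"translation":[0,0,-0.03],"angular":[0,0,0],"fingers":0},{"translation":[0,0,-0.03],"angular":[0,0,0],"fingers":0},{"translation":[0,0,-0.03],"angular":[0,0,0],"fingers":0},{"translation":[0,-0.02,-0.03],"angular":[0,0,0],"fingers":0},{"translation":[0,-0.02,-0.03],"angular":[0,0,0],"fingers":0},{"translation":[0,0,0],"angular":[0,0,0],"fingers":0}]'
python3 -m crank '[{"translation":[0,-0.02,-0.01],"angular":[0,0,0],"fingers":0},{"translation":[0,-0.02,0],"angular":[0,0,0],"fingers":0},{"translation":[0,-0.02,0],"angular":[0,0,0],"fingers":0},{"translation":[0,0,0],"angular":[0,0,0],"fingers":0}]'
python3 look.py wrist w16 0 -31
python3 look.py scene s16 0 -31
python3 - <<'E'
import cv2
a=cv2.imread("pics/w16_raw.png")[160:300,260:530]; cv2.imwrite("pics/w16c.png",cv2.resize(a,None,fx=2.9,fy=2.9,interpolation=cv2.INTER_CUBIC))
E
```

```text
clock: 13.0
ee_pos: [0.3337, -0.2799, 0.2397]
orientation: [[-0.721, 0.693, 0.006], [0.693, 0.721, -0.008], [-0.01, -0.002, -1.0]]
wrist_force: [-0.4, -0.4, 0.2]
finger_gap: 0.0
clock: 13.4
ee_pos: [0.2906, -0.3211, 0.2436]
orientation: [[-0.721, 0.693, -0.001], [0.693, 0.721, -0.0], [0.0, -0.0, -1.0]]
wrist_force: [0.3, -0.2, -0.7]
finger_gap: 0.001
t 13.4 chute xy 50.3 111.6 z 243.6 yaw err deg -0.13 Rz [-0.001 -0.    -1.   ] F chute -0.39 -0.06 -0.65 gap 0.001 q [-0.99 -0.19 -0.14  1.63 -0.   -0.22]
t 13.45 chute xy 50.3 110.6 z 243.6 yaw err deg -0.09 Rz [ 0.     0.001 -1.   ] F chute -0.15 0.53 -1.39 gap -0.001 q [-0.99 -0.19 -0.14  1.63  0.   -0.22]
```

View pics/w16.png

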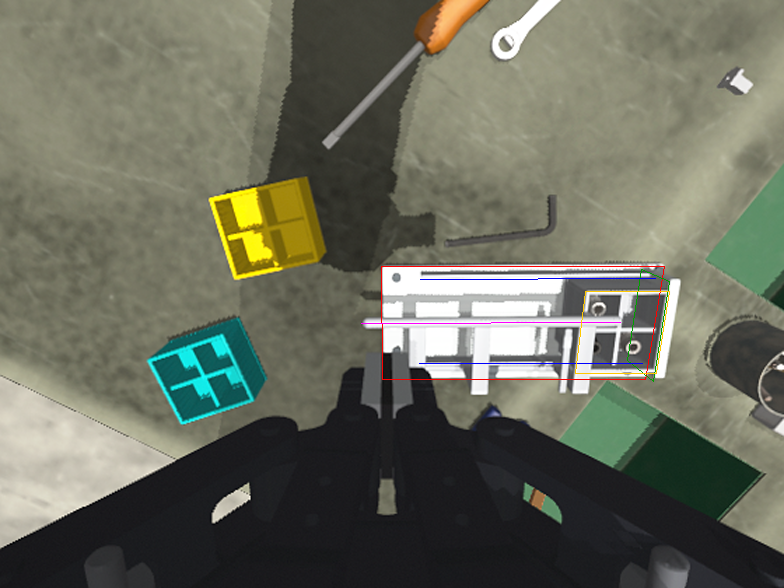

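View pics/s16.png

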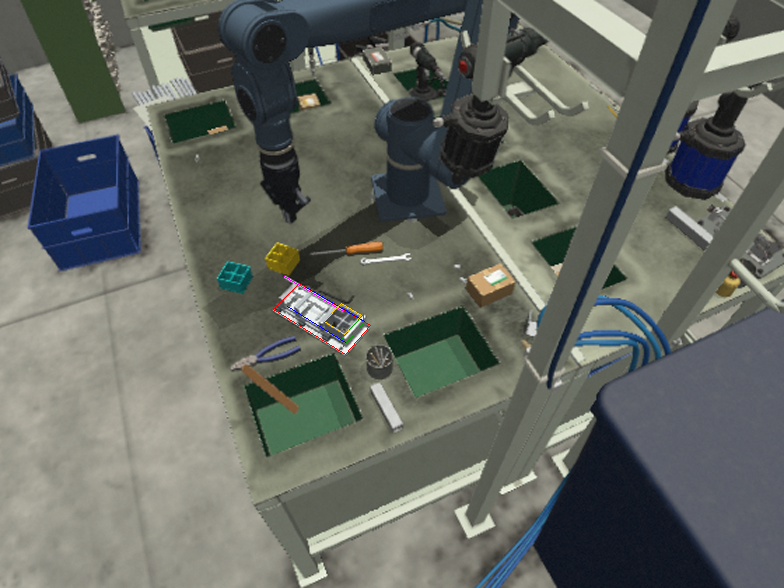

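View pics/w16c.png

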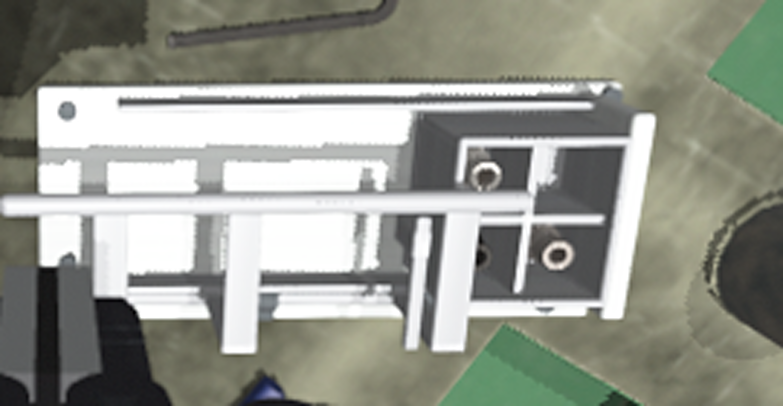

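The rack is against the stop (crop column ≈625) and the tongue hangs behind its rear face (column ≈420). The bar is in its shut position, three noses are visible, and the bystanders look unmoved.

```bash
python3 -c "
from bench import order
print(order.sign_off())"
```

```text
the job is handed in; nothing more can be done
None
```

The rack now rests against the end stop, with the gate shut behind it and the arm clear. The job was handed in at about 13.5 s on the robot's clock, and the sign-off gave no verdict.

- **Gate:** With the fingers shut, I swung the bar aside to about 0.54 rad. I held it there with about 3 N while the same finger pushed the rack.
- **Rack:** It went down the lane until the push rose to about 8 N with no further travel. The close-up picture showed it touching the stop.
- **Closing:** I backed off along the bar, let the gate follow the finger shut, then lifted away.

The last pictures show:
- The bar is on its shut line and the tongue hangs behind the rack's rear face.
- Three nose pieces are in the rack. Two are clearly upright. The third is mostly hidden by the bar in the final view, but it stood upright just before the gate closed.
- The things around the chute look unmoved by eye; I did not measure them.

My chute pose fit disagrees with the pictures by about 1–2 mm along the lane, so contact with the stop rests on the force and the close-up, not on the fitted coordinates. The bar pressed on the finger about 40 mm above its tip.

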